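Set the depth stop of a sherd-sampling drill stand

ROBOT

A 6-joint arm with a two-finger parallel gripper is mounted at the origin on the work surface; the furniture and walls round the work are solid. World frame = base frame: x ahead of the robot, y to its left, z up, the work surface at z = 0. Lengths are in mm, angles in rad, forces in N, time in s.
With the tool pointing down it reaches from about 300 to 875 mm from the base axis. Payload 6.4 kg.
Tool frame: the origin (TCP) lies between the finger pads, 19 mm behind the fingertips; this is the grasp point; z points along the fingers, y is the line along which they close (so a half turn about z gives the same grasp; the last joint's range is limited). The gripper opens to 85 mm and grips with 20 to 120 N. Pads are 22 mm wide; open, the fingers measure 114 mm over their backs; the gripper's body (76 mm by 85 mm) begins 54 mm behind the grasp point. The pads swing forward as they close: fully open they stand 13 mm farther back than shut.
Start: joints at [-1.322, 0.181, 1.607, -0, 1.354, -0.206], TCP at [252.605, -516.558, 249.988] pointing down, gripper open.
Joint ranges: [-2.99, 2.99], [-0.89, 2.07], [0.3, 2.58], [-1.14, 4.28], [0, 2.63], [-3.12, 3.12]. Speed limits (rad/s): [2.57, 2.57, 3.01, 3.14, 3.14, 3.14].

INTERFACE

Orientations are given as a rotation vector (axis times angle).
In Python, from rig import robot, status, camera, camera_params, finish_job gives the robot as it stands. Calls block until the motion is done:
- robot.goto(position, orientation): joint-space move of the TCP to a pose.
- robot.line_to(position, ori=None, max_speed=150): straight line of the TCP; ori=None keeps the orientation; max_speed is the mean speed in mm/s.
- robot.goto_joints(angles): joint-space move.
- robot.gripper_to(opening, grasp_force=None): finger opening in mm; grasp_force is the grip in N (None keeps the last); returns when the fingers have stopped.
- robot.pause(seconds).
- robot.ik(position, orientation): joint angles nearest the present ones, or None.
- status.sense(): the state.
- camera(name): name is "side" or "top"; returns (picture, depth): 400x640x3 uint8, red, green, blue; 400x640 float32, mm along the optical axis (not along the pixel's ray), 0 where there is no reading.
- camera_params(name): a dict with "vertical_fov" (degrees; the focal length in pixels is half the picture's height over the tangent of half this angle, whatever the lens; pixels are square), "cx", "cy" (the principal point, pixels), "extrinsics" (4x4, takes a point from world to camera coordinates). Camera axes: x right, y down, z forward; pixel columns grow to the right and rows downward; lengths in mm; the calibration is good to about 2 mm. A picture is of the moment at which its call begins. camera_params takes no time and is no camera call.
A pose or a line that the arm cannot do raises robot.MotionError and nothing moves.
- finish_job(): hands the job in; it is judged then, once.
The state is a dict: "time_s": time; "qpos": joint angles; "joint_vel": joint speeds; "tau": joint torques, N m; "position": TCP position; "eef_rot": TCP orientation; "wrist_force": force on the tool from outside, world axes, zero at the start; "torque": the same for the moment, N m; "grip_width": finger opening in mm; "finger_force": force on a finger pad.
Only numpy, scipy, OpenCV 4.12 (cv2) and the standard library are available. Lean on these libraries where they do the work, as an engineer would, in place of code of your own. Each camera call takes 0.05 s, during which the arm holds its last target. There are 200 camera calls.

TASK

Set the depth stop of the sampling drill stand: wind the handwheel clockwise by its crank handle until the drill bit touches the sherd clamped below it, then screw the knurled brass stop nut down clockwise until it bottoms out on its boss, and back it off a quarter turn. Finish still gripping the nut there, with the bit still down on the sherd, so that the nut cannot creep while I tighten the lock nut above it. Leave the loose sherd, the brush and the hand lens where they lie.

Things in the scene. Friction and masses are not known exactly. Their poses are not given: they have to be found in the camera images.
- drill_stand: fixed stand, origin under the middle of its grey base (140 x 270 mm), z up, y along the bridge (50 x 270 mm, top 186 mm up, an 8 mm hexagon nut near each end). Vertical axes: handwheel at y -65 mm, stop rod and nut at y +65 mm. Below the bridge a crosshead with motor and drill bit slides on two columns over the clamped sherd
- wheel_centre (a point): point on the vertical axis of the handwheel, at the height of the middle of the crank handle (229 mm above the table). The wheel is a dark disc 84 mm across, its rim top 207 mm and its hub 209 mm above the table
- crank_grip (a point): middle of the black upright crank handle on the handwheel: a barrel 16 mm in diameter, from 19 mm below this point to 17 mm above it, 31 mm from the wheel axis. It revolves freely on its pin, so a gripper that keeps its heading can carry it round in a circle
- wheel_turn (a joint): handwheel angle, rad: 0 = drill bit on the sherd, a hard stop; positive = counter-clockwise seen from above. Starts at 4.0 to 7.5. Clockwise lowers the crosshead, 6 mm a turn. Friction about 0.1 N m (3 N at the crank handle); stays where it is left
- knurled_nut: stop nut: knurled brass, 36 mm diameter, 24 mm high, origin mid underside; dark line on top along its x axis. Its 12 mm threaded rod moves with the crosshead, ends 30 mm above the bottomed nut and has a thin lock nut (17 mm flats) 16 to 22 mm above it: leave that. Below: a boss 25 mm in diameter, top 18 mm above the bridge, its foot flange 36 mm in diameter, 4 mm high
- nut_mid (a point): middle of the knurled nut, on its axis, 12 mm above its underside; 216 mm above the table once the nut has bottomed out. Grip the nut here from above, with the fingers either side of the rod
- nut_turn (a joint): nut angle, rad: 0 = bottomed out on the boss (once the bit is on the sherd), a hard stop; positive = counter-clockwise seen from above (unscrewed, up), 3 mm a turn. Starts at 2.0 to 4.2. Friction about 0.04 N m; stays where it is left
- red_sherd: bystander: loose dark red potsherd, 57 x 123 x 20 mm, origin in the middle of its underside
- brush: bystander: loose round brush with a blue handle, 25 x 175 x 25 mm, origin in the middle of its underside
- loupe: bystander: loose black folding hand lens, 32 x 50 x 16 mm, origin in the middle of its underside

How it is judged (in metres and radians):
On the way, in this order (a step that is already met when the one before it is completed fails the run):
1. the drill bit has been wound down onto the sherd (value of joint wheel_turn below 0.25 rad), for 0.2 s.
2. the stop nut has bottomed out, with the bit still on the sherd (value of joint nut_turn below 0.1 rad and value of joint wheel_turn below 0.25 rad), for 0.2 s.
At the end, for the whole second after the job is handed in: the nut stands a quarter turn (1.57 rad, give or take 0.32) above its bottom and is still, the handwheel is within 0.25 rad of its stop (bit within 0.25 mm of the sherd), and the fingers still grip the nut with more than 3 N, the TCP within 25 mm of its middle (value of joint nut_turn between 1.25 and 1.89 rad and velocity of joint nut_turn between -0.05 and 0.05 rad/s and value of joint wheel_turn below 0.25 rad and contact force between the fingers and knurled_nut above 3 N and distance between the grasp point and nut_mid below 0.025 m); the arm keeps its last pose, push and grip.
It fails at once if the loose sherd is pushed from its place (more than 20 mm) (distance of red_sherd from where it was at the start of the episode above 0.02 m).
It fails at once if the brush is pushed from its place (more than 20 mm) (distance of brush from where it was at the start of the episode above 0.02 m).
It fails at once if the hand lens is pushed from its place (more than 20 mm) (distance of loupe from where it was at the start of the episode above 0.02 m).
It also fails if it takes over 72 s, if anything falls off the work surface, if the arm or the gripper's body presses on something with over 40 N, if the wrist force passes 120 N, or if a joint passes its speed limit or range.

## Working session

There is one attempt and no reset: what is moved stays moved. The work goes in short steps, each a Python script; the robot and the scene stay as the last script left them, time stands still between calls to the robot, and variables do not carry over. Pictures are saved under pics/ and viewed, at most 10 in all, crops included, and the job is handed in when it is done.

```bash
ls; mkdir -p pics
python3 - <<'E'
from rig import *
import cv2,numpy as np
for n in("top","side"):
    p,d=camera(n); cv2.imwrite(f"pics/{n}0.png",p[:,:,::-1]); np.save(f"pics/{n}0.npy",d); print(n,camera_params(n))
print(status.sense())
E
```

```text
pics
top {'vertical_fov': 42.69338601316667, 'cx': 318.55538558812646, 'cy': 198.9271533205206, 'extrinsics': array([[ 1.98782159e-02, -9.99719738e-01,  1.28570117e-02,
         6.97499673e+00],
       [-9.97749342e-01, -2.06594433e-02, -6.37921497e-02,
         5.79329888e+02],
       [ 6.40398899e-02, -1.15600008e-02, -9.97880383e-01,
         1.46984109e+03],
       [ 0.00000000e+00,  0.00000000e+00,  0.00000000e+00,
         1.00000000e+00]])}
side {'vertical_fov': 50.70431438639646, 'cx': 321.136941532518, 'cy': 196.8696406042291, 'extrinsics': array([[-8.24323446e-01, -5.66091006e-01, -5.64169174e-03,
         4.91061061e+02],
       [-2.59966758e-01,  3.87370292e-01, -8.84512036e-01,
         2.90899961e+02],
       [ 5.02899732e-01, -7.27657357e-01, -4.66483258e-01,
         7.24514399e+02],
       [ 0.00000000e+00,  0.00000000e+00,  0.00000000e+00,
         1.00000000e+00]])}
{'time_s': 0.1, 'qpos': array([-1.32234693e+00,  1.81505771e-01,  1.60792667e+00,  4.04534547e-07,
        1.35379620e+00, -2.06303732e-01]), 'joint_vel': array([-0.0006685 , -0.00110368, -0.0016102 , -0.00030753,  0.00040425,
        0.00123871]), 'tau': array([ 7.77223595e-04, -4.45871902e+01, -3.52241349e+01, -1.48964659e-04,
        4.05000988e-03, -2.48401636e-05]), 'position': array([ 252.45722046, -516.08263737,  249.14325773]), 'eef_rot': array([-3.05913810e+00, -7.07816487e-01,  5.35007848e-05]), 'wrist_force': array([ 0.47885473, -0.38099322, -0.1864775 ]), 'torque': array([ 0.03264516, -0.0007837 ,  0.00097127]), 'finger_force': 0.0, 'grip_width': 85.52215062053678}
```

View pics/top0.png

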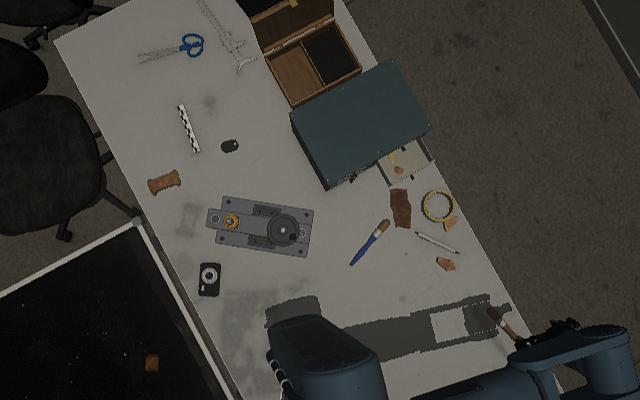

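View pics/side0.png

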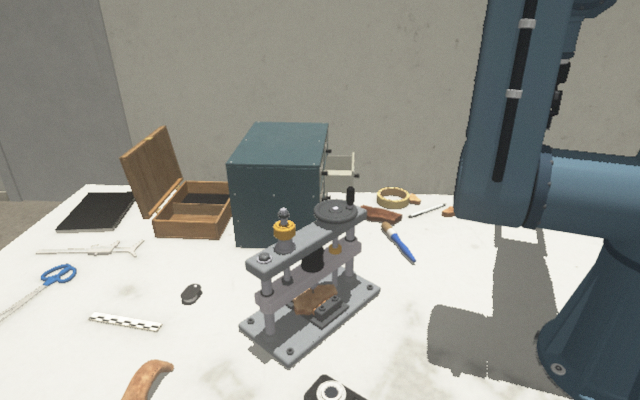

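Top: stand with the wheel at about (284,229), nut at (231,221), cabinet corner at (327,187). Side: nut (284,232), crank handle (351,194). Next I measure from depth and check heights.

```bash
cat > h.py <<'E'
from rig import *
import cv2,numpy as np
def cloud(n,d):
    P=camera_params(n);f=200/np.tan(np.radians(P["vertical_fov"]/2));v,u=np.mgrid[:400,:640]
    c=np.stack([(u-P["cx"])/f*d,(v-P["cy"])/f*d,d],-1);E=P["extrinsics"]
    w=(c-E[:3,3])@E[:3,:3]; w[d<=0]=np.nan; return w
def project(n,p):
    P=camera_params(n);f=200/np.tan(np.radians(P["vertical_fov"]/2));E=P["extrinsics"];c=E[:3,:3]@np.array(p,float)+E[:3,3]
    return f*c[0]/c[2]+P["cx"],f*c[1]/c[2]+P["cy"]
E
python3 - <<'E'
from h import *
for n in("top","side"):
    W=cloud(n,np.load(f"pics/{n}0.npy")); p=cv2.imread(f"pics/{n}0.png")
    def rep(m,name):
        q=W[m]; print(n,name,len(q),"med",np.nanmedian(q,0).round(1) if len(q) else "", "min",q.min(0).round(0) if len(q) else"", "max",q.max(0).round(0) if len(q) else "")
    x,y,z=W[...,0],W[...,1],W[...,2]
    reg=np.zeros((400,640),bool)
    if n=="top": reg[190:260,200:318]=1
    else: reg[175:360,235:385]=1
    if n=="side": reg&=(x<640)
    rep(reg&(z>180)&(z<191),"bridge")
    rep(reg&(z>201)&(z<212),"wheel+nut lvl")
    rep(reg&(z>214)&(z<250),"high")
    m=reg&(z>180)&(z<191); 
    if n=="top":
        print(cv2.minAreaRect(W[m][:,:2].astype(np.float32)))
        m=reg&(z>10)&(z<30); print("base",np.median(z[m]),cv2.minAreaRect(W[m][:,:2].astype(np.float32)))
        m=np.zeros_like(reg);m[110:200,295:425]=1; rep(m&(z>100),"cabinet"); 
        m=reg.copy();m[:,:262]=0;m&=(z>200)&(z<211); q=W[m][:,:2].astype(np.float32);print("wheel",cv2.minEnclosingCircle(q),q.mean(0))
    hsv=cv2.cvtColor(p,cv2.COLOR_BGR2HSV); b=reg&(hsv[...,0]>10)&(hsv[...,0]<28)&(hsv[...,1]>140)&(z>195)
    rep(b,"brass"); 
    if b.any(): print(cv2.minEnclosingCircle(W[b][:,:2].astype(np.float32)))
    m=reg&(z>213)&(hsv[...,2]<60); rep(m,"darkhigh")
t=cv2.imread("pics/top0.png")[180:270,195:325];s=cv2.imread("pics/side0.png")[175:285,240:375]
cv2.imwrite("pics/c0.png",np.vstack([cv2.resize(t,(650,300),interpolation=2)[:, :],cv2.resize(s,(650,300),interpolation=2)]))
E
```

```text
top bridge 1120 med [500.  200.6 185.1] min [457.  39. 180.] max [539. 309. 191.]
top wheel+nut lvl 708 med [489.7 111.3 204.7] min [448.  69. 201.] max [530. 150. 212.]
top high 172 med [501.2 231.5 231.7] min [451.  77. 214.] max [524. 255. 250.]
((497.5733642578125, 174.6116943359375), (269.6490173339844, 49.874481201171875), 81.70628356933594)
base 15.818810236766273 ((498.8401184082031, 189.41766357421875), (303.29534912109375, 155.05984497070312), 78.53939056396484)
top cabinet 6864 med [727.7 -61.5 226.1] min [ 602. -269.  100.] max [798.  89. 237.]
wheel ((488.3249206542969, 110.52745819091797), 41.878456115722656) [489.60077  111.231834]
top brass 114 med [506.2 232.9 231.1] min [489. 221. 214.] max [521. 255. 257.]
((506.06805419921875, 237.82919311523438), 17.589073181152344)
top darkhigh 62 med [477.1  89.6 244. ] min [451.  77. 214.] max [521. 246. 258.]
side bridge 1868 med [494.8 208.3 186.7] min [454. -42. 180.] max [640. 308. 191.]
side wheel+nut lvl 936 med [489.2 113.9 205.9] min [445.  -5. 201.] max [638. 250. 212.]
side high 533 med [494.9 239.9 231.2] min [463.  76. 214.] max [523. 255. 250.]
side brass 180 med [497.8 246.1 231.9] min [488. 225. 214.] max [520. 255. 235.]
((504.15655517578125, 239.60726928710938), 17.064132690429688)
side darkhigh 109 med [469.2  86.9 232.2] min [464.  82. 213.] max [477.  91. 247.]
```

View pics/c0.png

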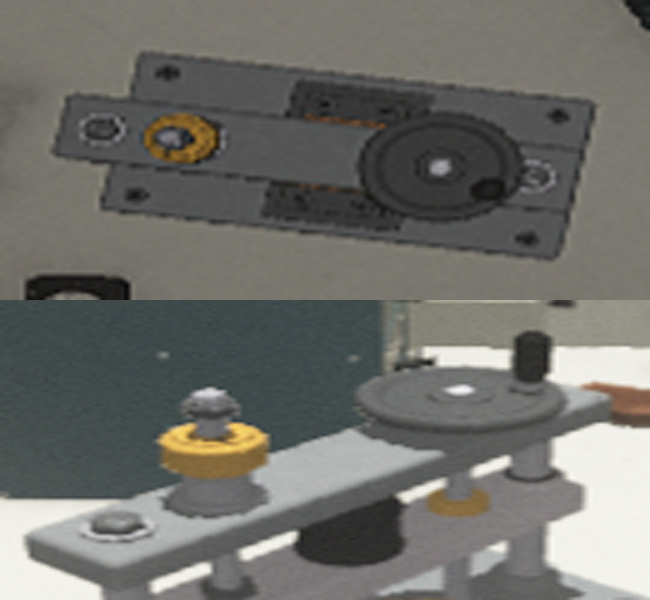

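Crop: crank top at about (292,236) in the top image, lying towards -x,-y from the hub. The nut's lock nut and rod are visible above it. Stand, wheel and nut agree with each other (axis 81.7°, wheel 488,110, nut 506,239). I cross-check the crank, then grip it.

```bash
cat >> h.py <<'E'
WC=np.array([488.3,110.4]); NC=np.array([506.6,238.9])
def ray(n,u,v,z):
    P=camera_params(n);f=200/np.tan(np.radians(P["vertical_fov"]/2));E=P["extrinsics"];R=E[:3,:3]
    d=R.T@np.array([(u-P["cx"])/f,(v-P["cy"])/f,1]);c=-R.T@E[:3,3];return c+d*(z-c[2])/d[2]
def ori(yaw):  # tool down, tool x at yaw
    from scipy.spatial.transform import Rotation as R
    return (R.from_euler("z",yaw)*R.from_rotvec([np.pi,0,0])).as_rotvec()
E
python3 - <<'E'
from h import *
top=ray("top",292.4,236.4,246); print("top crank",top, "nut top",ray("top",231.5,221,230))
W=cloud("top",np.load("pics/top0.npy"));m=(W[...,2]>225)&(np.hypot(W[...,0]-473,W[...,1]-83)<20);print(np.median(W[m],0),m.sum())
print("side proj",project("side",[473.3,83.2,229]))
yaws=np.radians(np.arange(-180,180,30))
for y in yaws:
    print(round(np.degrees(y)),[None if q is None else np.round(q[[0,5]],2) for q in (robot.ik([473.3,83.2,233],ori(y)),robot.ik([*NC,218],ori(y)))])
E
```

```text
top crank [471.17617724  83.59812928 246.        ] nut top [506.13969274 236.10905606 230.        ]
[472.13192205  84.59074784 244.27018776] 32
side proj (np.float64(349.01560587095855), np.float64(195.56040225032496))
-180 [array([-0.07, -1.64]), array([ 0.23, -1.34])]
-150 [array([-0.07, -2.17]), array([ 0.23, -1.87])]
-120 [array([-0.07, -2.69]), array([ 0.23, -2.39])]
-90 [array([-0.07,  3.07]), array([ 0.23, -2.91])]
-60 [array([-0.07,  2.54]), array([0.23, 2.85])]
-30 [array([-0.07,  2.02]), array([0.23, 2.32])]
0 [array([-0.07,  1.5 ]), array([0.23, 1.8 ])]
30 [array([-0.07,  0.97]), array([0.23, 1.28])]
60 [array([-0.07,  0.45]), array([0.23, 0.75])]
90 [array([-0.07, -0.07]), array([0.23, 0.23])]
120 [array([-0.07, -0.6 ]), array([ 0.23, -0.29])]
150 [array([-0.07, -1.12]), array([ 0.23, -0.82])]
```

Run:
```python
from h import *
o=ori(np.pi/2); s=status.sense(); p=s["position"]
robot.line_to([p[0],p[1],330],max_speed=250)
robot.goto([472.4,84.2,310],o)
robot.gripper_to(45,30)
robot.line_to([472.4,84.2,233],max_speed=100)
a=status.sense(); robot.gripper_to(5,30); b=status.sense()
for s in(a,b): print(s["time_s"],s["position"].round(1),s["wrist_force"].round(1),s["grip_width"],s["finger_force"])
p,d=camera("side"); cv2.imwrite("pics/side1.png",cv2.resize(p[60:260,240:500,::-1],None,fx=2,fy=2))
```

```text
4.2417 [472.9  84.2 233.7] [0.4 0.3 0.3] 44.90893944882912 0.0
4.6083 [472.6  84.  233.8] [-2.5 -0.9  6.1] 14.647676628497605 29.745230561633207
```

View pics/side1.png

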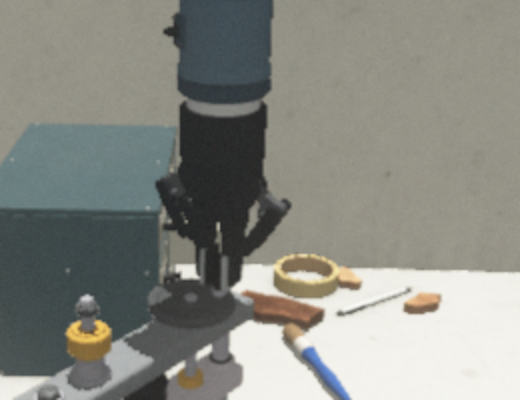

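Crank gripped (14.6 mm, 30 N). Now I wind clockwise, with fine steps after 3.7 rad.

```bash
cat > wind.py <<'E'
from h import *
p0=status.sense()["position"][:2]; th0=np.arctan2(*(p0-WC)[::-1])
a=0.;log=[]
while a<7.9:
    a+=0.28 if a<3.6 else 0.1
    t=th0-a; robot.line_to([*(WC+31*np.array([np.cos(t),np.sin(t)])),233],max_speed=60 if a<3.7 else 40)
    s=status.sense(); f=s["wrist_force"]; e=np.array([np.cos(t),np.sin(t)]); tn=np.array([e[1],-e[0]])  # cw tangent
    q=s["position"][:2]-WC; act=(th0-np.arctan2(q[1],q[0]))%(2*np.pi)
    ft,fr=f[:2]@tn,f[:2]@e
    print(f"t{s['time_s']:.1f} a{a:.2f} act{act:.2f} ft{ft:.1f} fr{fr:.1f} fz{f[2]:.1f} w{s['grip_width']:.1f} r{np.hypot(*q):.1f}")
    if abs(fr)>25 or s["grip_width"]<10 or ft<-14: break
E
python3 wind.py
```

```text
t5.0 a0.28 act0.28 ft1.1 fr2.1 fz5.8 w15.1 r30.9
t5.2 a0.56 act0.56 ft0.5 fr4.0 fz7.3 w14.7 r31.1
t5.5 a0.84 act0.85 ft0.1 fr4.9 fz8.0 w14.9 r31.2
t5.8 a1.12 act1.14 ft-0.4 fr4.5 fz7.3 w14.4 r31.4
t6.1 a1.40 act1.42 ft1.1 fr4.6 fz8.0 w14.7 r31.5
t6.4 a1.68 act1.71 ft1.3 fr4.1 fz6.8 w14.9 r31.6
t6.7 a1.96 act1.99 ft1.0 fr3.3 fz5.8 w14.8 r31.6
t7.0 a2.24 act2.27 ft2.0 fr3.6 fz5.1 w15.3 r31.6
t7.3 a2.52 act2.55 ft1.1 fr2.7 fz5.1 w14.6 r31.5
t7.6 a2.80 act2.83 ft1.1 fr2.5 fz4.9 w14.7 r31.4
t7.9 a3.08 act3.11 ft1.9 fr0.8 fz5.8 w14.9 r31.3
t8.2 a3.36 act3.38 ft0.5 fr-1.7 fz6.3 w15.3 r31.1
t8.4 a3.64 act3.66 ft0.8 fr-3.1 fz7.4 w14.9 r31.0
t8.7 a3.74 act3.74 ft-0.1 fr-3.4 fz8.2 w15.1 r30.9
t8.9 a3.84 act3.84 ft-0.9 fr-4.3 fz7.8 w15.0 r30.8
t9.2 a3.94 act3.93 ft-0.4 fr-4.2 fz8.1 w14.8 r30.8
t9.4 a4.04 act4.03 ft-1.4 fr-3.4 fz8.4 w15.2 r30.7
t9.7 a4.14 act4.13 ft-2.0 fr-4.2 fz8.4 w14.7 r30.7
t9.9 a4.24 act4.23 ft-0.9 fr-4.3 fz8.4 w15.0 r30.7
t10.2 a4.34 act4.31 ft-3.6 fr-3.7 fz8.8 w14.5 r30.6
t10.4 a4.44 act4.32 ft-15.2 fr-2.7 fz6.6 w15.1 r30.6
```

Looks like the hard stop at 4.32 rad. I push a little more to confirm, then release and look.

Run:
```python
from h import *
s=status.sense();p=s["position"]; q=p[:2]-WC; tn=np.array([q[1],-q[0]])/np.hypot(*q)
robot.line_to([*(p[:2]+7*tn),233],max_speed=40)
s=status.sense(); print((s["position"]-p).round(1)[:2]@tn,(s["wrist_force"][:2]@tn).round(1),s["wrist_force"].round(1))
robot.line_to([*p[:2],233],max_speed=40)
s=status.sense(); print(s["wrist_force"].round(1))
robot.gripper_to(45)
robot.line_to([*status.sense()["position"][:2],310],max_speed=200)
i,d=camera("side"); cv2.imwrite("pics/side2.png",cv2.resize(i[160:340,230:400,::-1],None,fx=3.3,fy=3.3,interpolation=2)); print(status.sense()["time_s"])
```

```text
0.5091537550694522 -26.7 [ 4.8 26.3  4.1]
[-1.2  2.5  6.7]
12.0083
```

View pics/side2.png

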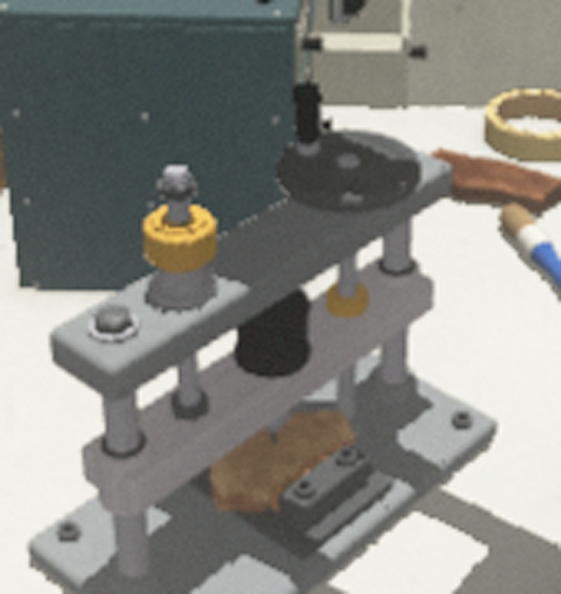

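The bit rests on the sherd (273,437) and the crank now points to +x. Next, grip the nut with joint 6 near its low end to leave room for turning clockwise.

Run:
```python
from h import *
o=ori(np.radians(-100)); q=robot.ik([*NC,320],o); print(q.round(2)); assert q[5]<-2
robot.gripper_to(62,40); robot.goto_joints(q)
robot.line_to([*NC,218.5],max_speed=80)
a=status.sense()
robot.gripper_to(20,40); b=status.sense()
for s in(a,b): print(s["time_s"],s["position"].round(1),s["wrist_force"].round(1),s["torque"].round(3),s["tau"][5].round(3),s["grip_width"],s["finger_force"])
p,d=camera("side"); cv2.imwrite("pics/side3.png",cv2.resize(p[100:320,200:420,::-1],None,fx=2.5,fy=2.5))
```

```text
[ 0.23  0.1   1.56  0.    1.48 -2.74]
16.0417 [507.  239.  219.2] [0.1 0.2 0.6] [-0.048  0.019  0.018] 0.0 62.17476424286283 0.0
16.4 [506.9 239.  219.2] [-1.  -0.1  3.2] [-0.011  0.229 -0.017] -0.025 34.70154517589299 39.78986133181024
```

View pics/side3.png

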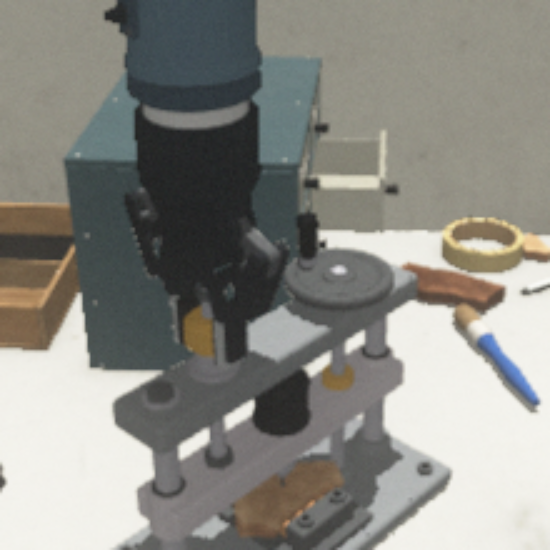

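The fingers straddle the nut, centred at a width of 34.7 mm. Screwing it down.

```bash
cat > screw.py <<'E'
from h import *
from scipy.spatial.transform import Rotation as R
y0=np.radians(-100);a=0.
while a<4.6:
    a+=0.25 if a<1.7 else 0.08
    q=robot.ik([*NC,218.5-3*a/2/np.pi],ori(y0-a))
    q6=status.sense()["qpos"][5]
    if q is None or not 0<q[5]-q6<0.6: print("ik",q,q6);break
    robot.goto_joints(q); s=status.sense()
    print(f"t{s['time_s']:.1f} a{a:.2f} lag{q[5]-s['qpos'][5]:.3f} q6 {s['qpos'][5]:.3f} tz{s['torque'][2]:.3f} tau6 {s['tau'][5]:.3f} f{s['wrist_force'].round(1)} w{s['grip_width']:.2f}")
    if abs(s['tau'][5])>0.3: break
E
python3 screw.py
```

```text
t16.8 a0.25 lag0.004 q6 -2.492 tz-0.075 tau6 0.310 f[ 1.1 -0.7  4. ] w34.35
```

```bash
sed -i "s/a=0\.$/a=0.25/; s/abs(s\['tau'\]\[5\])>0.3/abs(s['torque'][2])>0.25/" screw.py; python3 screw.py
```

```text
t17.1 a0.50 lag0.006 q6 -2.244 tz-0.035 tau6 0.190 f[ 3.3 -2.4  3.6] w34.65
t17.5 a0.75 lag0.006 q6 -1.994 tz-0.042 tau6 0.176 f[ 7.3 -3.8  4.3] w34.36
t17.9 a1.00 lag0.006 q6 -1.745 tz-0.057 tau6 0.179 f[ 7.1 -5.4  3.1] w34.53
t18.2 a1.25 lag0.006 q6 -1.495 tz-0.066 tau6 0.180 f[ 7.1 -7.4  3.2] w34.57
t18.6 a1.50 lag0.006 q6 -1.245 tz-0.027 tau6 0.181 f[  7.6 -10.4   4.4] w34.36
t18.9 a1.75 lag0.006 q6 -0.994 tz-0.036 tau6 0.180 f[  6.7 -12.1   3.8] w34.40
t19.1 a1.83 lag0.006 q6 -0.915 tz-0.026 tau6 0.161 f[  6.7 -12.1   4.2] w34.58
t19.4 a1.91 lag0.006 q6 -0.834 tz-0.035 tau6 0.160 f[  5.9 -13.6   6. ] w34.62
t19.6 a1.99 lag0.006 q6 -0.754 tz-0.046 tau6 0.160 f[  5.5 -15.    6.5] w34.54
t19.9 a2.07 lag0.006 q6 -0.675 tz-0.019 tau6 0.159 f[  4.7 -14.1   5.6] w34.53
t20.1 a2.15 lag0.006 q6 -0.595 tz-0.044 tau6 0.158 f[  4.2 -15.9   7.5] w34.60
t20.4 a2.23 lag0.006 q6 -0.515 tz-0.063 tau6 0.157 f[  3.5 -15.8   6.4] w34.69
t20.6 a2.31 lag0.006 q6 -0.434 tz0.013 tau6 0.156 f[  2.8 -16.4   7.1] w34.89
t20.9 a2.39 lag0.006 q6 -0.354 tz-0.009 tau6 0.155 f[  2.4 -17.1   7.7] w34.83
t21.1 a2.47 lag0.006 q6 -0.275 tz-0.046 tau6 0.154 f[  2.4 -17.    7.8] w34.42
t21.4 a2.55 lag0.006 q6 -0.195 tz-0.014 tau6 0.152 f[  2.  -17.6   9.8] w34.12
t21.6 a2.63 lag0.006 q6 -0.114 tz0.002 tau6 0.151 f[  0.2 -17.7   9.7] w34.50
t21.9 a2.71 lag0.006 q6 -0.035 tz-0.066 tau6 0.149 f[ -0.5 -18.3  10.6] w34.36
t22.1 a2.79 lag0.006 q6 0.045 tz0.009 tau6 0.182 f[ -1.5 -19.   10.3] w34.53
t22.4 a2.87 lag0.007 q6 0.125 tz0.150 tau6 0.347 f[ -2.1 -14.7   9.9] w34.59
t22.6 a2.95 lag0.007 q6 0.205 tz0.189 tau6 0.355 f[-1.2 -9.1  9.2] w34.47
t22.9 a3.03 lag0.007 q6 0.284 tz0.533 tau6 0.717 f[-1.  -5.3  8. ] w34.60
```

Torque rises at a≈2.83, so the nut has bottomed and the pads are now slipping. I release, move aside and look, so I can regrip from a clean zero and a better centre.

Run:
```python
from h import *
robot.gripper_to(62); p=status.sense()["position"]; print(p.round(1))
robot.line_to([*NC,320],max_speed=200)
q=status.sense()["qpos"].copy(); q[0]-=0.9; robot.goto_joints(q)
for n in("top","side"):
    i,d=camera(n); np.save(f"pics/{n}4.npy",d); cv2.imwrite(f"pics/{n}4.png",i[:,:,::-1])
    W=cloud(n,d); hsv=cv2.cvtColor(i,cv2.COLOR_RGB2HSV)
    m=(np.hypot(W[...,0]-NC[0],W[...,1]-NC[1])<25)&(hsv[...,1]>120)&(W[...,2]>195)
    w=W[m]; print(n,m.sum(),np.percentile(w[:,2],[5,50,95]).round(1))
    if n=="top": w=w[w[:,2]>222]
    print(cv2.minEnclosingCircle(w[:,:2].astype(np.float32)))
t=cv2.imread("pics/top4.png")[205:240,212:292];s=cv2.imread("pics/side4.png")[190:270,255:375]
cv2.imwrite("pics/c4.png",np.vstack([cv2.resize(t,(640,280),interpolation=2),cv2.resize(s,(640,310),interpolation=2)]))
print(status.sense()["time_s"])
```

```text
[506.1 239.  216.5]
top 120 [219.  226.4 233.8]
((506.2043762207031, 238.1962890625), 18.011411666870117)
side 313 [210.4 224.2 229.3]
((504.9125061035156, 238.6062774658203), 17.85706901550293)
25.825
```

View pics/c4.png

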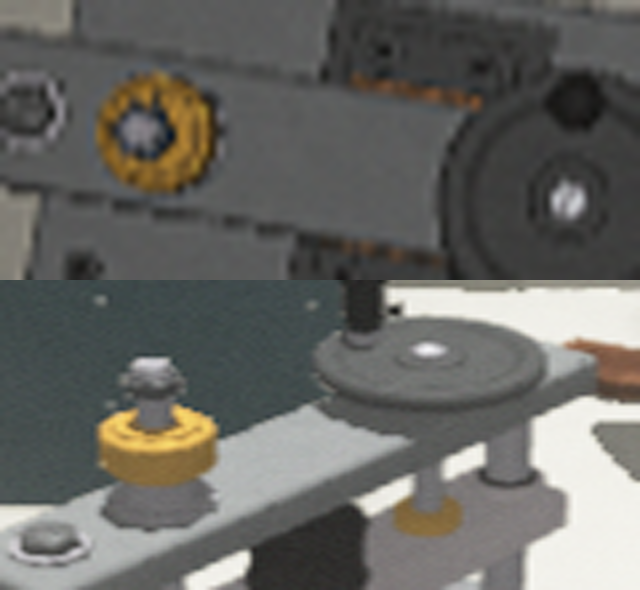

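The nut sits on its boss, with its centre at about (505.7,238.4). I regrip centred, nudge clockwise to confirm the stop, then back off.

```bash
cat > back.py <<'E'
from h import *
C=[505.7,238.4]; y0=np.radians(45)
q=robot.ik([*C,320],ori(y0)); print(q.round(2)); assert 0<q[5]<2
robot.goto_joints(q); robot.line_to([*C,217],max_speed=100); robot.gripper_to(20,60)
def go(a,z=217):
    q=robot.ik([*C,z],ori(y0+a)); assert abs(q[5]-status.sense()["qpos"][5])<0.6
    robot.goto_joints(q); s=status.sense()
    print(f"t{s['time_s']:.1f} a{a:.2f} q6 {s['qpos'][5]:.3f} tz{s['torque'][2]:.3f} tau6 {s['tau'][5]:.3f} f{s['wrist_force'].round(1)} w{s['grip_width']:.2f}"); return s
a=0.;s=go(0.)
while a>-0.3 and s["tau"][5]<0.45: a-=0.03; s=go(a)
robot.pause(0.4)
E
python3 back.py
```

```text
[ 0.23  0.09  1.56 -0.    1.48  1.01]
t29.4 a0.00 q6 1.014 tz-0.034 tau6 0.000 f[ 2.5 -4.8  3.1] w33.82
t29.6 a-0.03 q6 1.043 tz0.692 tau6 0.751 f[ 2.5 -4.3  3.6] w33.89
```

The torque comes up within 0.03 rad, so the nut is at its stop. Now back off a quarter turn.

Run:
```python
src=open("back.py").read().split("\n")
exec("\n".join(l for l in src if not l.startswith(("q=","robot","a=","while"))))
for k in range(1,9): a=-0.02+1.58*k/8; go(a,217+3*a/2/np.pi)
robot.pause(0.5); s=go(a,217+3*a/2/np.pi); print(s["position"].round(1),s["finger_force"],s["joint_vel"].round(4))
for n in("top","side"):
    i,d=camera(n); cv2.imwrite(f"pics/{n}5.png",i[:,:,::-1])
t=cv2.imread("pics/top5.png")[150:270,195:325];s=cv2.imread("pics/side5.png")[160:330,230:400]
cv2.imwrite("pics/c5.png",np.hstack([cv2.resize(t,(390,480),interpolation=2),cv2.resize(s,(400,480),interpolation=2)]))
```

```text
t30.4 a0.18 q6 0.840 tz0.032 tau6 -0.262 f[ 2.2 -5.3  4.8] w34.32
t30.7 a0.38 q6 0.642 tz0.085 tau6 -0.200 f[ 2.  -4.4  4.9] w34.20
t31.0 a0.57 q6 0.445 tz-0.012 tau6 -0.202 f[ 0.4 -3.9  5.9] w33.99
t31.3 a0.77 q6 0.247 tz0.038 tau6 -0.204 f[-0.4 -5.2  7.8] w33.65
t31.6 a0.97 q6 0.050 tz0.084 tau6 -0.206 f[-0.8 -4.3  7.6] w33.46
t31.9 a1.17 q6 -0.148 tz0.029 tau6 -0.208 f[-1.2 -4.4  8.2] w34.02
t32.2 a1.36 q6 -0.345 tz0.088 tau6 -0.210 f[-2.8 -5.9  8.9] w33.78
t32.5 a1.56 q6 -0.543 tz-0.019 tau6 -0.212 f[-2.9 -6.   8.7] w34.32
t33.3 a1.56 q6 -0.542 tz0.004 tau6 0.028 f[-3.8 -6.5  8.3] w34.22
[505.7 237.6 219.1] 60.238892755878624 [ 0.0008 -0.0016  0.0006 -0.0005 -0.0003  0.0013]
```

View pics/c5.png

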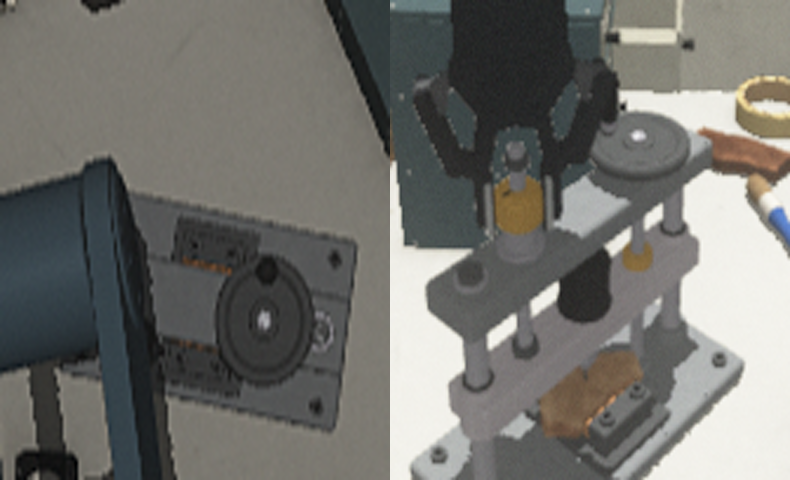

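The fingers hold the nut with its dark line visible (508,190). The crank is unmoved at (266,269) and the bit is on the sherd. Handing in.

```bash
python3 -c "
from rig import *
print(finish_job())"
```

```text
the job is handed in; nothing more can be done
None
```

I handed the job in at about 33 s of the 72 s allowed: the bit is down on the sherd, and the nut was bottomed out and backed off about 1.57 rad (a quarter turn). The gripper still holds it at 60 N. The hand-in returned no verdict; I never aimed near the loose sherd, brush or lens, but did not measure their positions afterwards.

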